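# Press the test-jig cover home over its locating pin

## Task

Take the grey pressure cover by its orange handle and fit it, square with the blue board test jig, over the jig's brass locating pin: the pin is clamped somewhere along its slot and the socket is hidden under the cover, so expect to slide the cover along until you feel it drop on. Then press the cover down until the sprung board carrier is fully at the bottom, and finish still gripping the handle and keeping it pressed down. Leave the loupe, the lens cap and the red screwdriver where they are.

Things in the scene. Friction and masses are not known exactly. Their poses are not given: they have to be found in the camera images.
- jig_top (a point): Test jig fixed to the bench: blue base 110 x 140 x 24 mm under a sprung aluminium board carrier 100 x 130 mm. This point: centre of the carrier's flat top at rest, 36 mm above the bench (it stays put when the carrier sinks). x, y along the jig's 110 and 140 mm sides, z up, yaw within 0.4 rad of the world's. The seated cover's axes match these, either way round.
- carrier (a joint): Travel of the sprung board carrier, m: 0 at rest, 0.005 at its bottom stop. About 4 N of load starts it, about 10 N (the cover's weight included) brings it to the stop.
- slot_mid (a point): Middle of the black 40 mm pin slot along the jig's x, at the height of the pin's tip: 7 mm above jig_top, 43 mm above the bench. Same axes. The brass pin (10 mm diameter, the top 3.5 mm a cone ending 5 mm wide) is clamped on this line anywhere from x = -12 to +12 mm; just where is not reported. It is rigid and does not sink with the carrier.
- cover_grip (a point): Pressure cover, loose, 0.2 to 0.4 kg: flat grey plate 90 x 120 x 18 mm (x, y, z) with an orange handle bar. This point: middle of the bar, 22 mm above the plate's top, 40 mm above its underside. Bar 16 mm thick along x, 56 mm long along y, from 12 to 38 mm above the plate's top, on two posts. z up, yaw within 0.5 rad of the world's. Same under a half turn.
- cover_socket (a point): Centre of the cover's flat underside: the mouth of the blind round socket, 12 mm diameter and 14 mm deep, that takes the pin. It lies 40 mm straight below the handle's middle. Same axes as the cover. The rest of the underside is flat.
- loupe_mid (a point): Black loupe, 39 mm diameter, 28 mm tall, standing loose; point at its centre. A bystander.
- lens_cap_mid (a point): Black round lens cap, 54 mm diameter, 8 mm thick, lying loose; point at its centre. A bystander.
- screwdriver_mid (a point): Small red screwdriver, 140 x 12 x 12 mm, lying loose along its x axis; point at its centre. A bystander.
- cover: The same cover as a body; its origin is the socket's mouth in the middle of the underside.
Things that resemble listed ones, but are neither listed nor needed, are in the scene too. Leave any turquoise look-alike of the cover alone.

How it is judged:
By the outcome, as a careful person would: the job done as asked, in the order asked, and still so for the second after the job is handed in, while the arm keeps its last pose, push and grip.
It also fails if it takes over 48 s, if anything falls off the work surface, if the arm or the gripper's body presses on something with over 40 N, if the wrist force passes 120 N, or if a joint passes its speed limit or range.

## Robot

A 6-joint arm with a two-finger parallel gripper is mounted at the origin on a cart in front of the work surface, level with it; the furniture and walls round the work are solid. World frame = base frame: x ahead of the robot, y to its left, z up, the work surface at z = 0. Lengths are in mm, angles in rad, forces in N, time in s.
With the tool pointing down it reaches from about 400 to 925 mm from the base axis. Payload 12.5 kg.
Tool frame: the origin (TCP) lies midway between the tips of the shut fingers; the grasp point (between the pads) lies 19 mm behind it; z points along the fingers, y is the line along which they close (so a half turn about z gives the same grasp; the last joint's range is limited). The gripper opens to 95 mm and grips with 3 to 60 N. Pads are 20 mm wide; open, the fingers measure 119 mm over their backs; the gripper's body (75 mm by 180 mm) begins 59 mm behind the grasp point.
Start: joints at [1.233, 0.491, 1.559, -0, 1.092, -0.106], TCP at [143.563, 608.306, 214.661] pointing down, gripper open.
Joint ranges: [-3.1, 3.1], [-0.84, 2.19], [0.05, 2.79], [-1.13, 4.28], [0.06, 2.93], [-2.69, 2.69]. Speed limits (rad/s): [2.22, 2.22, 2.79, 3.14, 3.14, 3.14].

## Interface

Orientations are given as [roll, pitch, yaw] about the fixed x, y, z axes, in that order (R = Rz(yaw) Ry(pitch) Rx(roll)).
In Python, from cell import state, viewer, env, models gives the robot as it stands. The module is installed in compiled form; this text tells all that it offers.
- The arm moves only by the tool arm_command, never from a script. Its argument "rows" is a list of rows, each a list of 2 entries, a list of its own where there are three numbers: the shift along the tool's x, y, z normalised to -1 to 1, where 1 is 0.25 m, then the turn about the tool's z normalised to -1 to 1, where 1 is pi rad. A call has exactly 5 rows; each row shifts and turns the commanded pose from where the row before left it, along the tool's axes as they then stand; what a row does not reach is not made up. A row lasts 1/10 s, in which the tool goes at most 50 mm and 8.59 degrees, less where a joint would pass 70% of its speed; a pose out of reach is approached as far as the arm can. A call with a number of a shift or a turn outside -1 to 1 is refused whole. A call with a gripper value outside its range is refused whole. "claw" is the opening, from 0 (shut) to 1 (fully open), set as the call begins (left out, the last holds). The fingers move at their own pace and stop on an object; the grip force is fixed at half the most. Time passes only in rows, so rows that do not move let the fingers close, or fill a call up. It gives the time, the measured TCP pose, the force, the opening and the grip force at its end, in the units of the state.
- state(): the state, without advancing time (a new reading comes with each control period).
- viewer.read_camera(name): name is "scene" or "top"; returns (picture, depth): 420x560x3 uint8, red, green, blue; 420x560 float32, mm along the optical axis (not along the pixel's ray), 0 where there is no reading.
- viewer.get_calibration(name): a dict with "camera_matrix" (3x3 intrinsics, pixels), "world_to_cam" (4x4, takes a point from world to camera coordinates). Camera axes: x right, y up, looking along -z (the intrinsics and any distortion apply to the point x, -y, -z); pixel columns grow to the right and rows downward; lengths in mm; the calibration is good to about 2 mm. A picture is of the moment at which its call begins. get_calibration takes no time and is no camera call.
- env.job_done(): hands the job in; it is judged then, once.
Trained networks look in the newest picture that a camera, given by its name, has taken for a name from the list of things; names that differ only in an ending like _2 or _b are one class to them, and where a whole thing is asked for, a point or a joint stands for the part that bears it (a point fixed in the world has none). Each returns a list of dicts, best first, with "confidence" (0 to 1); they miss things now and then, are a little off and sometimes report something else, mostly with a low value. They report only what shows in the picture. A call takes as long as a camera call. They do not tell look-alikes from the thing itself.
- models.search_frame(camera, label): "position" ([x, y, z] in mm, in world coordinates, good to about 4 mm: the middle of the surface that is visible of it).
- models.mark_of(camera, label): "position" ([x, y, z] in mm, in world coordinates, good to about 4 mm: a listed point, or the origin of a listed thing).
The state is a dict: "t": time; "joints": joint angles; "qvel": joint speeds; "tau": joint torques, N m; "eef_pos": TCP position; "tcp_rot": TCP orientation; "ft_force": force on the tool from outside, world axes, zero at the start; "moment": the same for the moment, N m; "opening": opening from 0.0 (shut) to 1.0 (fully open); "grip_force": force on a finger pad.
Only numpy, scipy, OpenCV 4.12 (cv2) and the standard library are available. Lean on these libraries where they do the work, as an engineer would, in place of code of your own. Each camera call takes 0.05 s, during which the arm holds its last target. There are 200 camera calls.

## Working session

There is one attempt and no reset: what is moved stays moved. The work goes in short steps, Python scripts to look and compute and a tool call to move; the robot and the scene stay as the last step left them, time stands still between calls to the robot, and variables do not carry over. Pictures are saved under pics/ and viewed, at most 10 in all, crops included, and the job is handed in when it is done.

Besides the shell and the picture viewer there is one more tool, called after "Request:" as name([rows], argument=value, ...), one row to a line, values as JSON. arm_command: Moves the arm, as the interface text tells. Scaled input: -1 to 1 covers 0.25 m each way for a shift and pi rad each way for a turn. Its arguments: {"type":"object","properties":{"rows":{"type":"array","items":{"type":"array"}},"claw":{"type":"number"}},"required":["rows"]}

```bash
mkdir -p pics; cat > h.py <<'E'
import numpy as np, cv2
from cell import state, viewer, env, models
def cloud(cam):
    im,d=viewer.read_camera(cam); c=viewer.get_calibration(cam)
    K=np.array(c["camera_matrix"]);T=np.linalg.inv(np.array(c["world_to_cam"]))
    v,u=np.mgrid[:d.shape[0],:d.shape[1]]
    P=np.stack([(u-K[0,2])/K[0,0]*d,-(v-K[1,2])/K[1,1]*d,-d,np.ones_like(d)],-1)@T.T
    return im,d,P[...,:3]
E
python3 - <<'E'
from h import *
for c in("top","scene"):
    im,d,P=cloud(c); cv2.imwrite(f"pics/{c}0.png",im[...,::-1]); np.savez(f"{c}0.npz",im=im,d=d,P=P)
    for l in("jig_top","slot_mid","cover_grip","cover_socket","loupe_mid","lens_cap_mid","screwdriver_mid"):
        print(c,l,[(np.round(r["position"]).tolist(),round(r["confidence"],2)) for r in models.mark_of(c,l)][:3])
    k=viewer.get_calibration(c); print(np.round(k["world_to_cam"],3).tolist(),[x for x in k])
print(state())
E
```

```text
top jig_top [([483.0, -13.0, 34.0], 0.67)]
top slot_mid [([483.0, -17.0, 44.0], 0.86)]
top cover_grip [([463.0, 182.0, 42.0], 0.88), ([554.0, 412.0, 46.0], 0.72)]
top cover_socket [([467.0, 179.0, 3.0], 0.77), ([556.0, 412.0, 7.0], 0.72)]
top loupe_mid [([368.0, 75.0, 13.0], 0.78)]
top lens_cap_mid [([666.0, 93.0, 6.0], 0.79)]
top screwdriver_mid [([458.0, 523.0, 9.0], 0.51)]
[[0.009, -0.999, 0.033, 222.124], [0.99, 0.014, 0.143, -506.433], [-0.144, 0.032, 0.989, -1100.849], [0.0, 0.0, 0.0, 1.0]] ['camera_matrix', 'world_to_cam']
scene jig_top [([485.0, -19.0, 36.0], 0.62)]
scene slot_mid [([484.0, -14.0, 42.0], 0.7)]
scene cover_grip [([461.0, 180.0, 44.0], 0.97), ([549.0, 412.0, 47.0], 0.79)]
scene cover_socket [([550.0, 410.0, 4.0], 0.97), ([459.0, 180.0, -0.0], 0.73), ([662.0, 97.0, 5.0], 0.19)]
scene loupe_mid [([369.0, 74.0, 14.0], 0.82), ([463.0, 181.0, 45.0], 0.2)]
scene lens_cap_mid [([663.0, 97.0, 8.0], 0.61), ([464.0, 182.0, 43.0], 0.47)]
scene screwdriver_mid [([457.0, 518.0, 8.0], 0.66), ([457.0, 179.0, 2.0], 0.29)]
[[0.836, -0.548, -0.007, -283.726], [0.371, 0.556, 0.744, -370.005], [-0.404, -0.625, 0.668, -898.808], [0.0, 0.0, 0.0, 1.0]] ['camera_matrix', 'world_to_cam']
{'t': 0.8, 'joints': array([ 1.23339635e+00,  4.90862799e-01,  1.55890825e+00, -3.03860377e-06,
        1.09170888e+00, -1.05597685e-01]), 'qvel': array([-8.56701076e-04, -1.35725289e-03, -9.16307261e-04,  6.94171345e-04,
        8.15166705e-05,  2.37502770e-04]), 'tau': array([ 3.67794582e-04, -6.12418556e+01, -2.58435935e+01,  6.93408516e-02,
        4.44143324e-02,  2.66705518e-05]), 'eef_pos': array([143.56307513, 608.29876081, 214.68121986]), 'tcp_rot': array([3.14148084e+00, 1.45635430e-05, 2.90979176e+00]), 'ft_force': array([ 0.12271335, -0.44037179, -0.51359685]), 'moment': array([ 0.01857363,  0.01690089, -0.02974698]), 'grip_force': 0.0, 'opening': 1.0036198333809763}
```

View pics/top0.png

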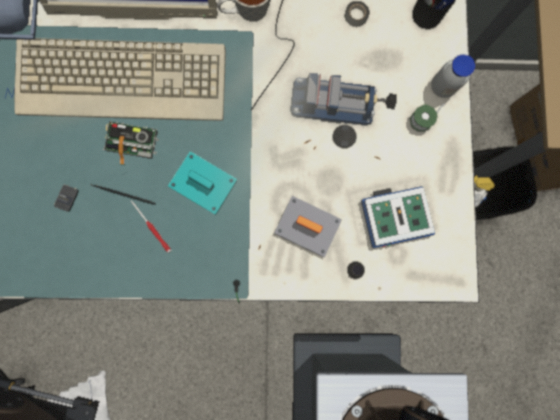

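View pics/scene0.png

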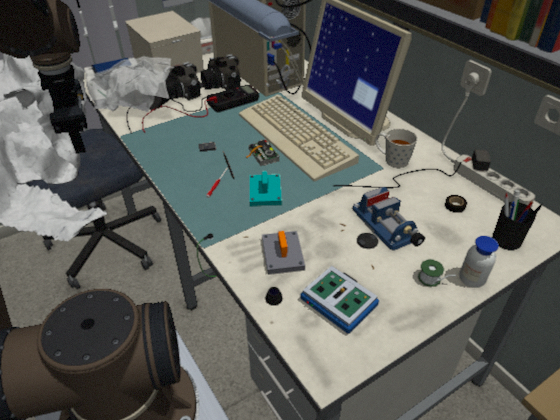

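The top view shows the grey cover at (309,226), the jig at (398,217), the loupe at (356,270) and the lens cap at (344,136). The turquoise look-alike is at (203,182). Next I'll fit the poses.

```bash
python3 - <<'E'
from h import *
def rect(Q,n):
    (c,s,a)=cv2.minAreaRect(Q[:,:2].astype(np.float32)); print(n,len(Q),np.round(c,1),np.round(s,1),round(a,1),"z med",np.round(np.median(Q[:,2]),1))
for c in("top","scene"):
    D=np.load(f"{c}0.npz");P=D["P"];im=D["im"].astype(int);ok=D["d"]>0
    r,g,b=im[...,0],im[...,1],im[...,2]
    near=lambda x,y,R:ok&(np.hypot(P[...,0]-x,P[...,1]-y)<R)
    rect(P[near(463,181,85)&(P[...,2]>13)&(P[...,2]<23)],c+" plate")
    m=near(463,181,60)&(r>180)&(b<110)&(P[...,2]>43); rect(P[m],c+" bar top")
    rect(P[near(484,-15,95)&(P[...,2]>32)&(P[...,2]<40)],c+" carrier")
    m=near(484,-15,40)&(r<70)&(g<70)&(b<70); rect(P[m],c+" black")
    m=near(484,-15,40)&(r-b>50)&(r-g>5); 
    print(np.round(P[m],0).tolist()[:20], np.argwhere(m).tolist()[:20])
D=np.load("top0.npz");a=cv2.resize(D["im"][180:255,350:445],None,fx=6,fy=6,interpolation=2)
D=np.load("scene0.npz");b=cv2.resize(D["im"][262:332,295:385],None,fx=6,fy=6,interpolation=2)
h=420;cv2.imwrite("pics/zoom.png",np.hstack([cv2.resize(a,(390,h)),cv2.resize(b,(390,h))])[...,::-1])
E
```

```text
top plate 2047 [460.2 183.2] [120.   90.4] 65.0 z med 18.2
top bar top 177 [460.6 183.2] [54.  14.6] 64.7 z med 56.2
top carrier 2434 [482.6 -11.5] [100.2 131.3] 12.7 z med 35.3
top black 19 [477.1 -39.9] [26.7 46. ] 44.1 z med 34.6
[[507.0, 18.0, 40.0], [505.0, 18.0, 38.0], [494.0, -7.0, 42.0], [493.0, -9.0, 44.0], [494.0, -11.0, 43.0], [492.0, -7.0, 42.0], [491.0, -8.0, 47.0], [492.0, -11.0, 43.0], [490.0, -8.0, 40.0], [489.0, -9.0, 44.0], [490.0, -12.0, 39.0], [488.0, -10.0, 36.0]] [[204, 386], [205, 386], [210, 398], [210, 399], [210, 400], [211, 398], [211, 399], [211, 400], [212, 398], [212, 399], [212, 400], [213, 399]]
scene plate 1168 [457.9 181.1] [125.6  90.2] 65.1 z med 17.1
scene bar top 85 [459.4 181.2] [53.1 12.8] 64.1 z med 54.9
scene carrier 1827 [480.4 -13.5] [104.1 132. ] 12.9 z med 34.4
scene black 117 [479.9 -15.7] [44.1 77. ] 7.5 z med 34.3
[[504.0, 17.0, 34.0], [507.0, 16.0, 33.0], [507.0, 13.0, 35.0], [491.0, -10.0, 41.0], [496.0, -8.0, 36.0], [487.0, -12.0, 43.0], [490.0, -12.0, 41.0], [491.0, -13.0, 41.0], [496.0, -12.0, 37.0], [487.0, -12.0, 39.0], [487.0, -15.0, 43.0], [492.0, -13.0, 37.0], [487.0, -15.0, 40.0]] [[280, 339], [280, 340], [280, 341], [288, 342], [288, 343], [289, 341], [289, 342], [289, 343], [289, 344], [290, 341], [290, 342], [290, 343], [291, 342]]
```

View pics/zoom.png

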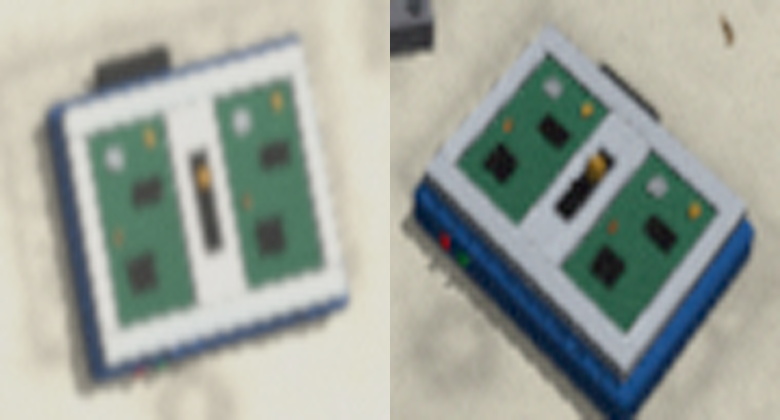

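The pin shows in both views near the far end of its slot, at about (490,-10), which is roughly +9 mm along jig x. The jig yaw is about 12.7° and the cover yaw about -25°. Now moving above the cover.

Request:
arm_command([
  [[-0.135,-0.114,0.028],0],
  [[-0.135,-0.114,0.028],0],
  [[-0.135,-0.114,0.028],0],
  [[-0.135,-0.114,0.028],0],
  [[-0.135,-0.114,0.028],0],
], claw=1)

```text
t: 1.3
eef_pos: [275.8, 429.5, 179.6]
tcp_rot: [3.141, 0.0, 2.91]
ft_force: [0.9, 0.8, 0.4]
opening: 1.001
grip_force: 0.0
```

Request:
arm_command([
  [[-0.135,-0.114,0.028],0],
  [[-0.135,-0.114,0.028],0],
  [[-0.135,-0.114,0.028],0],
  [[-0.135,-0.114,0.028],0],
  [[-0.135,-0.114,0.028],0],
])

```text
t: 1.8
eef_pos: [407.5, 251.9, 144.6]
tcp_rot: [3.141, 0.001, 2.91]
ft_force: [1.3, 0.4, 0.7]
opening: 0.997
grip_force: 0.0
```

Request:
arm_command([
  [[-0.135,-0.114,0.028],0],
  [[-0.135,-0.114,0.028],0],
  [[0,0,0],0.047],
  [[0,0,0],0.047],
  [[0,0,0],0.047],
])

```text
t: 2.3
eef_pos: [459.5, 181.9, 130.6]
tcp_rot: [3.141, -0.0, 2.46]
ft_force: [0.1, 0.4, -0.8]
opening: 1.001
grip_force: 0.0
```

Request:
arm_command([
  [[0,0,0],0.047],
  [[0,0,0],0.047],
  [[0,0,0],0.047],
  [[0,0,0],0.047],
  [[0,0,0],0.047],
])

```text
t: 2.8
eef_pos: [459.2, 182.4, 130.7]
tcp_rot: [3.141, -0.0, 1.722]
ft_force: [0.0, -0.2, 0.3]
opening: 1.003
grip_force: 0.0
```

Request:
arm_command([
  [[0,0,0],0.047],
  [[0,0,0],0.047],
  [[0,0,0],0.047],
  [[0,0,0],0.047],
  [[0,0,0],0],
])

```text
t: 3.3
eef_pos: [459.3, 182.4, 130.7]
tcp_rot: [3.141, -0.0, 1.136]
ft_force: [-0.3, -0.5, -0.1]
opening: 1.003
grip_force: 0.0
```

Request:
arm_command([
  [[0,0,0.1],0],
  [[0,0,0.1],0],
  [[0,0,0.1],0],
  [[0,0,0.08],0],
  [[0,0,0.05],0],
])

```text
t: 3.8
eef_pos: [458.9, 182.3, 21.9]
tcp_rot: [-3.141, 0.001, 1.142]
ft_force: [-0.9, -0.4, -0.3]
opening: 1.001
grip_force: 0.0
```

Request:
arm_command([
  [[0,0,0],0],
  [[0,0,0],0],
  [[0,0,0],0],
  [[0,0,0],0],
  [[0,0,0],0],
], claw=0)

```text
t: 4.3
eef_pos: [459.4, 182.5, 23.7]
tcp_rot: [3.141, -0.001, 1.138]
ft_force: [-0.5, -0.8, -0.4]
opening: 0.637
grip_force: 0.0
```

Request:
arm_command([
  [[0,0,0],0],
  [[0,0,0],0],
  [[0,0,0],0],
  [[0,0,0],0],
  [[0,0,0],0],
])

```text
t: 4.8
eef_pos: [459.2, 182.4, 23.1]
tcp_rot: [-3.142, -0.0, 1.138]
ft_force: [0.1, -0.9, -0.8]
opening: 0.217
grip_force: 0.0
```

Finishing the close, then lifting 60 mm.

Request:
arm_command([
  [[0,0,0],0],
  [[0,0,0],0],
  [[0,0,0],0],
  [[0,0,0],0],
  [[0,0,0],0],
])

```text
t: 5.3
eef_pos: [459.2, 182.4, 23.1]
tcp_rot: [3.142, -0.0, 1.138]
ft_force: [0.8, 0.8, -0.9]
opening: 0.163
grip_force: 30.0
```

Request:
arm_command([
  [[0,0,-0.04],0],
  [[0,0,-0.06],0],
  [[0,0,-0.08],0],
  [[0,0,-0.06],0],
  [[0,0,0],0],
])

```text
t: 5.8
eef_pos: [459.7, 182.6, 85.1]
tcp_rot: [3.139, -0.002, 1.138]
ft_force: [0.8, 0.0, -2.3]
opening: 0.165
grip_force: 30.0
```

```bash
python3 - <<'E'
from h import *
s=state();print(s["eef_pos"],s["tcp_rot"],s["ft_force"],s["opening"],s["grip_force"],s["t"])
z0=s["eef_pos"][2]-5 
for c in("top","scene"):
    im,d,P=cloud(c);x,y=s["eef_pos"][:2]
    m=(d>0)&(np.hypot(P[...,0]-x,P[...,1]-y)<85)&(P[...,2]>z0-6)&(P[...,2]<z0+4); 
    r=im.astype(int); m&=(abs(r[...,0]-r[...,2])<30)
    Q=P[m]; print(c,len(Q),cv2.minAreaRect(Q[:,:2].astype(np.float32)),np.median(Q[:,2]))
    for l in("cover_grip","cover_socket"): print(c,l,[(np.round(q["position"],1).tolist(),round(q["confidence"],2)) for q in models.mark_of(c,l)][:2])
    v,u=np.nonzero(m);b=cv2.resize(im[max(v.min()-25,0):v.max()+25,max(u.min()-25,0):u.max()+25],(390,420),interpolation=cv2.INTER_CUBIC)
    a=b if c=="top" else np.hstack([a,b])
cv2.imwrite("pics/lift.png",a[...,::-1])
E
```

```text
[459.72380043 182.61906486  85.07382901] [ 3.13932959e+00 -1.94537821e-03  1.13799987e+00] [ 0.82480704  0.01270641 -2.25935089] 0.16528534850108206 29.999668300151825 5.8
top 102 ((448.1554260253906, 247.40762329101562), (40.278953552246094, 20.383642196655273), 19.144529342651367) 79.96959704601193
top cover_grip [([553.9, 408.3, 45.6], 0.69)]
top cover_socket [([553.6, 411.0, 5.1], 0.61)]
scene 1038 ((455.628662109375, 181.95932006835938), (124.70893096923828, 90.0956039428711), 64.97722625732422) 76.99018276598588
scene cover_grip [([463.4, 185.4, 103.2], 0.98), ([546.3, 409.0, 44.1], 0.56)]
scene cover_socket [([455.0, 181.8, 61.9], 0.78), ([551.8, 411.3, 2.9], 0.66)]
```

View pics/lift.png

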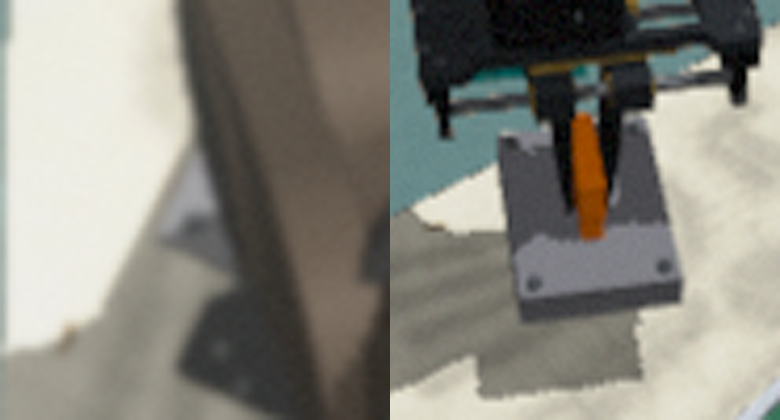

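The cover is gripped level, 62 mm above the bench. Now squaring it to the jig and moving above the pin.

Request:
arm_command([
  [[0,0,0],-0.042],
  [[0,0,0],-0.042],
  [[0,0,0],-0.042],
  [[0,0,0],-0.042],
  [[0,0,0],-0.04],
])

```text
t: 6.6
eef_pos: [458.9, 182.3, 82.5]
tcp_rot: [-3.14, -0.0, 1.797]
ft_force: [0.4, 1.2, -1.9]
opening: 0.168
grip_force: 30.0
```

Request:
arm_command([
  [[-0.05,-0.005,0],0],
  [[-0.09,-0.005,0],0],
  [[-0.09,-0.005,0],0],
  [[-0.09,-0.005,0],0],
  [[-0.09,-0.005,0],0],
])

```text
t: 7.1
eef_pos: [475.3, 79.5, 82.8]
tcp_rot: [-3.141, -0.0, 1.788]
ft_force: [-0.5, 0.9, -3.0]
opening: 0.166
grip_force: 30.0
```

Request:
arm_command([
  [[-0.09,-0.005,0],0],
  [[-0.09,-0.005,0],0],
  [[-0.09,-0.005,0],0],
  [[-0.06,-0.005,0],0],
  [[-0.04,-0.004,0],0],
])

```text
t: 7.6
eef_pos: [489.7, -12.2, 82.8]
tcp_rot: [-3.141, -0.0, 1.787]
ft_force: [0.2, -0.2, -2.3]
opening: 0.169
grip_force: 30.0
```

Request:
arm_command([
  [[0,0,0],0],
  [[0,0,0],0],
  [[0,0,0],0],
  [[0,0,0],0],
  [[0,0,0],0],
])

```text
t: 8.1
eef_pos: [489.8, -10.0, 83.1]
tcp_rot: [3.142, -0.0, 1.792]
ft_force: [0.2, 0.0, -2.2]
opening: 0.168
grip_force: 30.0
```

```bash
python3 - <<'E'
from h import *
s=state();print(s["eef_pos"],s["tcp_rot"],s["ft_force"])
im,d,P=cloud("scene");x,y,z=s["eef_pos"]
m=(d>0)&(np.hypot(P[...,0]-x,P[...,1]-y)<85)&(abs(P[...,2]-z+7)<7)
r=im.astype(int); m&=(abs(r[...,0]-r[...,2])<30)
Q=P[m];print(len(Q),cv2.minAreaRect(Q[:,:2].astype(np.float32)),np.median(Q[:,2]))
y,p=s["tcp_rot"][2],np.array([490.9,-11.0])-s["eef_pos"][:2]
print("tool dx,dy mm",p@[np.cos(y),np.sin(y)],p@[np.sin(y),-np.cos(y)],"yaw",np.degrees(y))
cv2.imwrite("pics/over.png",cv2.resize(im[220:360,260:430],(680,560))[...,::-1])
E
```

```text
[489.81574284 -10.03141031  83.12961033] [ 3.14157868e+00 -1.14401577e-04  1.79202147e+00] [ 0.22316349  0.02662601 -2.18443283]
1189 ((487.7167663574219, -9.955215454101562), (93.6393814086914, 121.99161529541016), 12.547343254089355) 76.97478044571233
tool dx,dy mm -1.182897734851044 0.8453002507507156 yaw 102.67526691533382
```

View pics/over.png

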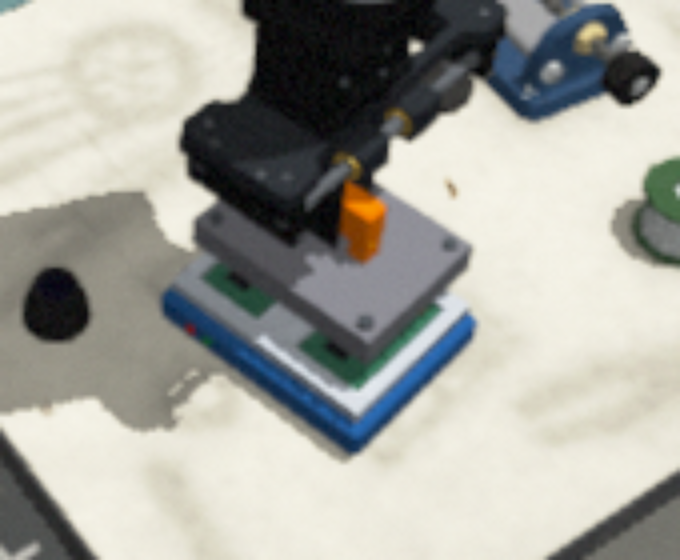

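The scene view shows the cover hovering square over the jig, with the loupe untouched. Correcting about 1 mm and descending to just above the pin tip.

Request:
arm_command([
  [[-0.005,0.004,0.015],0],
  [[0,0,0.02],0],
  [[0,0,0.015],0],
  [[0,0,0.01],0],
  [[0,0,0],0],
])

```text
t: 8.65
eef_pos: [490.9, -11.5, 67.6]
tcp_rot: [-3.141, -0.0, 1.791]
ft_force: [-0.1, 0.3, -2.3]
opening: 0.168
grip_force: 30.0
```

Request:
arm_command([
  [[0,0,0.004],0],
  [[0,0,0.004],0],
  [[0,0,0.004],0],
  [[0,0,0],0],
  [[0,0,0],0],
])

```text
t: 9.15
eef_pos: [491.2, -11.5, 65.2]
tcp_rot: [3.141, -0.0, 1.791]
ft_force: [0.5, 0.2, -2.6]
opening: 0.165
grip_force: 30.0
```

Underside is at about 42 with no contact, just past the tip. Continuing down.

Request:
arm_command([
  [[0,0,0.004],0],
  [[0,0,0.004],0],
  [[0,0,0],0],
  [[0,0,0],0],
  [[0,0,0],0],
])

```text
t: 9.65
eef_pos: [491.1, -11.5, 63.1]
tcp_rot: [3.142, -0.0, 1.791]
ft_force: [0.5, -0.8, -2.7]
opening: 0.165
grip_force: 30.0
```

Request:
arm_command([
  [[0,0,0.004],0],
  [[0,0,0.004],0],
  [[0,0,0],0],
  [[0,0,0],0],
  [[0,0,0],0],
])

```text
t: 10.15
eef_pos: [491.1, -11.5, 61.1]
tcp_rot: [3.142, -0.0, 1.791]
ft_force: [0.4, -0.1, -2.4]
opening: 0.168
grip_force: 30.0
```

The underside is at about 38 with no resistance, so the socket is over the pin. Pressing down.

Request:
arm_command([
  [[0,0,0.004],0],
  [[0,0,0.004],0],
  [[0,0,0.004],0],
  [[0,0,0],0],
  [[0,0,0],0],
])

```text
t: 10.65
eef_pos: [491.2, -11.5, 58.3]
tcp_rot: [3.141, 0.0, 1.791]
ft_force: [-0.8, 0.0, 2.3]
opening: 0.168
grip_force: 30.0
```

Request:
arm_command([
  [[0,0,0.004],0],
  [[0,0,0.004],0],
  [[0,0,0.004],0],
  [[0,0,0],0],
  [[0,0,0],0],
])

```text
t: 11.15
eef_pos: [491.2, -11.6, 55.2]
tcp_rot: [3.141, 0.0, 1.791]
ft_force: [-2.2, 0.2, 6.8]
opening: 0.166
grip_force: 30.0
```

Request:
arm_command([
  [[0,0,0.003],0],
  [[0,0,0.003],0],
  [[0,0,0],0],
  [[0,0,0],0],
  [[0,0,0],0],
])

```text
t: 11.65
eef_pos: [491.2, -11.5, 54.1]
tcp_rot: [3.141, 0.0, 1.791]
ft_force: [-2.9, 0.8, 12.0]
opening: 0.169
grip_force: 30.0
```

Request:
arm_command([
  [[0,0,0.003],0],
  [[0,0,0],0],
  [[0,0,0],0],
  [[0,0,0],0],
  [[0,0,0],0],
])

```text
t: 12.15
eef_pos: [491.2, -11.5, 54.0]
tcp_rot: [3.141, 0.0, 1.791]
ft_force: [-5.8, 0.6, 23.5]
opening: 0.167
grip_force: 30.0
```

It has hit the hard stop: z stalled at 54 while the force rose. Easing off slightly and checking.

Request:
arm_command([
  [[0,0,-0.0015],0],
  [[0,0,0],0],
  [[0,0,0],0],
  [[0,0,0],0],
  [[0,0,0],0],
])

```text
t: 12.65
eef_pos: [491.2, -11.5, 54.0]
tcp_rot: [3.141, 0.0, 1.791]
ft_force: [-3.8, -0.0, 18.1]
opening: 0.168
grip_force: 30.0
```

```bash
python3 - <<'E'
from h import *
im,d,P=cloud("scene");s=state();print(s["eef_pos"],s["ft_force"],s["moment"],s["grip_force"])
m=(d>0)&(np.hypot(P[...,0]-491,P[...,1]+11)<85)&(abs(P[...,2]-47)<6)
r=im.astype(int); m&=(abs(r[...,0]-r[...,2])<30)
Q=P[m];print(cv2.minAreaRect(Q[:,:2].astype(np.float32)),np.median(Q[:,2]))
for l in("loupe_mid","lens_cap_mid","screwdriver_mid"): print(l,[np.round(q["position"]) for q in models.mark_of("scene",l)][:1])
cv2.imwrite("pics/end.png",cv2.resize(im[220:360,260:430],(680,560))[...,::-1])
E
```

```text
[491.20315403 -11.53571547  54.0489788 ] [-4.63288986  0.51899754 17.31062042] [0.02741798 0.90730468 0.02565621] 30.002737641334534
((488.73052978515625, -11.042243957519531), (94.38442993164062, 122.52095031738281), 12.37020206451416) 47.94324780785712
loupe_mid [array([369.,  73.,  14.])]
lens_cap_mid [array([658.,  99.,   8.])]
screwdriver_mid [array([457., 523.,  10.])]
```

View pics/end.png

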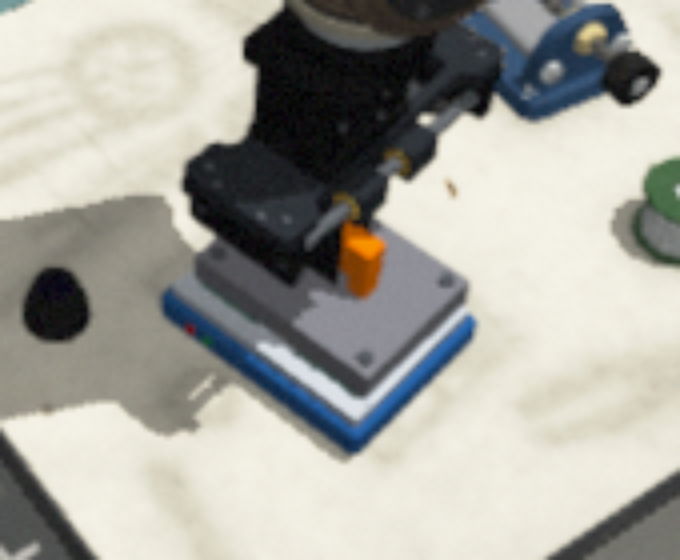

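The cover sits flush and square on the jig with the carrier at its stop, and the loupe, lens cap and screwdriver have not moved. Handing in.

```bash
python3 -c "
from cell import env;print(env.job_done())"
```

```text
the job is handed in; nothing more can be done
None
```

I handed the job in at about 12.7 s: the cover is on the pin and square with the jig, with the carrier pressed to its stop at about 17 N, the handle still gripped, and the loupe, lens cap and screwdriver not touched.

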